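Shake the old cells out of a donated torch

ROBOT

A 6-joint arm with a two-finger parallel gripper is mounted at the origin on the work surface. World frame = base frame: x ahead of the robot, y to its left, z up, the work surface at z = 0. Lengths are in m, angles in rad, forces in N, time in s.
With the tool pointing down it reaches from about 0.35 to 0.975 m from the base axis. Payload 4.9 kg.
Tool frame: the origin (TCP) lies midway between the tips of the shut fingers; the grasp point (between the pads) lies ctrl.tcp_to_grasp behind it (ctrl.tcp_to_grasp is the distance from the TCP to the grasp point, in m); z points along the fingers, y is the direction in which the jaws open and shut (so a half turn about z gives the same grasp; the last joint's range is limited). The gripper opens to 85 mm and grips with 20 to 120 N. Pads are 22 mm wide; open, the fingers measure 114 mm over their backs; the gripper's body (76 mm by 85 mm) begins 54 mm behind the grasp point. The pads swing forward as they close: fully open they stand 13 mm farther back than shut.
Start: joints at [1.178, 0.053, 1.613, -0, 1.476, -0.119], TCP at [0.169, 0.602, 0.231] pointing down, gripper open.
Joint ranges: [-3.01, 3.01], [-1.01, 2.22], [0.06, 2.58], [-1.02, 4.17], [0.09, 2.62], [-3.14, 3.14]. Speed limits (rad/s): [2.57, 2.57, 3.14, 3.14, 3.14, 3.14].

INTERFACE

Orientations are given as a rotation vector (axis times angle).
In Python, from station import ctrl, get_image, calibration, finish_job, models gives the robot as it stands.
- The arm moves only by the shell command python3 -m creep 'ROWS' [FORCE]. ROWS is JSON, a list of rows, each a list of 7 numbers: the opening, from 0 (shut) to 1 (fully open), then the shift along the tool's x, y, z in m, then the turn, a rotation vector about the tool's x, y, z in degrees. A call has 1 to 20 rows; each row shifts and turns the commanded pose from where the row before left it, along the tool's axes as they then stand; what a row does not reach is not made up. A row lasts 1/10 s, in which the tool goes at most 50 mm and 8.59 degrees, less where a joint would pass 70% of its speed; a pose out of reach is approached as far as the arm can. A call with a gripper value outside its range is refused whole. The fingers move at their own pace and stop on an object; FORCE is the grip in N (left out, the last holds). Time passes only in rows, so rows that do not move let the fingers close. It gives the time, the measured TCP pose, the force and the opening at its end, in the units of the state.
- ctrl.get_obs(): the state, without advancing time (a new reading comes with each control period).
- get_image(name): name is "side" or "top" or "wrist"; returns the picture (420x560x3 uint8, red, green, blue); there is no depth.
- calibration(name): a dict with "mtx" (3x3 intrinsics, pixels), "R" (3x3) and "t" (3): a world point X has camera coordinates R X + t. Camera axes: x right, y down, z forward; pixel columns grow to the right and rows downward; lengths in m; the calibration is good to about 2 mm. A picture is of the moment at which its call begins: read the wrist's pose just before it. calibration takes no time and is no camera call; for the wrist camera it gives the pose at the moment of the call.
- finish_job(): hands the job in, once; it reports no verdict.
Trained networks look in the newest picture that a camera, given by its name, has taken for a name from the list of things; names that differ only in an ending like _2 or _b are one class to them, and where a whole thing is asked for, a point or a joint stands for the part that bears it (a point fixed in the world has none). Each returns a list of dicts, best first, with "conf" (0 to 1); they miss things now and then, are a little off and sometimes report something else, mostly with a low value. They report only what shows in the picture. A call takes as long as a camera call. They do not tell look-alikes from the thing itself.
- models.search_frame(camera, name): "extent" ([left, top, right, bottom] in pixels, round what is visible of it).
The state is a dict: "t": time; "q": joint angles; "dq": joint speeds; "effort": joint torques, N m; "tool_pos": TCP position; "tool_rot": TCP orientation; "contact_force": force on the tool from outside, world axes, zero at the start; "wrist_torque": the same for the moment, N m; "opening": finger opening in m.
Only numpy, scipy, OpenCV 4.12 (cv2) and the standard library are available. Lean on these libraries where they do the work, as an engineer would, in place of code of your own. Each camera call takes 0.05 s, during which the arm holds its last target. There are 200 camera calls.

TASK

Someone left two old cells in the yellow torch, and one of them sticks: take it from the grey-carded rest, tip it steeply mouth-down over the green tub and shake it until it stops getting lighter and both cells have dropped into the tub. Then lay the empty torch properly in the rest with the yellow cards, sloping as it did before with its open end at the raised rear; set it down gently, and leave everything else on the table where it is.

Things in the scene. Friction and masses are not known exactly. Their poses are not given: they have to be found in the camera images.
- torch_mid (a point): Middle of the yellow torch, on its axis 85 mm from the open mouth and 110 mm from the lamp's face: a good place to grip across the two upright flats. x runs along the axis towards the lamp, z out of the top flat with the red switch. It starts in the grey-carded rest, mouth 10 degrees up and roughly towards the robot, both cells inside.
- torch: The yellow torch itself, origin and axes as torch_mid: eight-sided barrel 42 mm across flats, 145 mm long, walls 3 mm; black lamp head 58 mm in diameter, 50 mm long; 195 mm in all. The tail cap is off, so the rear end of the barrel is an open mouth 36 mm wide. Empty it weighs 240 g.
- torch_mouth (a point): Centre of the torch's open mouth, on the axis; axes as torch_mid.
- cell_front_mid (a point): Centre of the D cell nearer the lamp, hidden in the barrel, its near end 77 mm from the mouth. The grimy sprung contact strip under the switch catches it: tipping alone does not free it; some brisk strokes along the axis do, 30 to 60 mm long, 0.1 to 0.2 s each (5 to 13 m/s2, the less the steeper it is tipped). How many and how brisk differs. The torch feels lighter only once it is out.
- cell_front: That cell itself, origin at its centre, x along its axis: steel can with a copper band, 33 mm in diameter, 61 mm long with its nub, 135 g give or take a tenth.
- cell_rear_mid (a point): Centre of the other D cell, lying loose just inside the mouth; it slides out when the mouth is tipped 20 degrees or more below level.
- cell_rear: The rear cell itself, of the same kind, size and mass as the front one.
- tub: Green open tub for used cells, 190 mm (x) x 160 mm (y) x 90 mm high, walls and floor 4 mm; origin at the centre of its underside, z up. Fixed.
- tub_mouth (a point): Centre of the tub's opening, level with its rim, 90 mm above the table.
- rest_yellow: Wooden torch rest with yellow cards on both ends of its board, empty at the start, fixed: board 180 x 90 x 12 mm, two cheeks 14 mm thick, 58 mm behind and 35 mm in front of its middle, with 90-degree notches in which a torch lies. The notches slope: the rear (mouth) end of a seated torch is 10 degrees (0.175 rad) higher than the lamp end. Origin under the board's middle, axes as rest_yellow_seat.
- rest_yellow_seat (a point): Where torch_mid comes when the torch lies properly in the yellow rest, 75 mm above the table, over the board's middle; x points horizontally from the mouth end towards the lamp end of a seated torch, z up.
- rest_yellow_rear (a point): Where torch_mouth comes when the torch lies properly in the yellow rest (90 mm above the table).
- rest_grey_seat (a point): The same point of the grey-carded rest, in which the yellow torch starts; the rest is the same in shape as the yellow one.
- rest_blue_seat (a point): The same point of an empty rest with blue cards, the place of a torch that is not here; same shape.
- torch_red_mid (a point): Middle of a red torch of the same shape, complete with tail cap (22 mm longer at the rear), lying in the red-carded rest. Bystander.
- tail_cap: The yellow torch's loose black tail cap with a yellow ring, 47 mm in diameter, 22 mm high; origin under its centre. Bystander.
- remote: Black remote control, 180 x 48 x 20 mm; origin under its centre, long side along y. Bystander.
- toy_car: Blue toy car, 95 x 46 x 45 mm; origin under its centre. Bystander.
- cassette_case: Clear cassette case, 109 x 70 x 17 mm; origin under its centre. Bystander.
Things that resemble listed ones, but are neither listed nor needed, are in the scene too. Leave any pink look-alike of the rest_yellow alone.

How it is judged:
By the outcome, as a careful person would: the job done as asked, in the order asked, and still so for the second after the job is handed in, with the robot touching nothing.
It also fails if it takes over 67 s, if anything falls off the work surface, if the arm or the gripper's body presses on something with over 40 N, if the wrist force passes 120 N, or if a joint passes its speed limit or range.

## Working session

There is one attempt and no reset: what is moved stays moved. The work goes in short steps, Python scripts to look and compute and a shell command to move; the robot and the scene stay as the last step left them, time stands still between calls to the robot, and variables do not carry over. Pictures are saved under pics/ and viewed, about 8 in all and at most 12, crops included, and the job is handed in when it is done.

```bash
mkdir -p pics; ls; cat > h.py <<'E'
import numpy as np,cv2
from scipy.spatial.transform import Rotation as Ro
from station import ctrl,get_image,calibration,finish_job,models
def ray(c,u,v,z):
    k=calibration(c) if isinstance(c,str) else c
    R=np.array(k['R']);t=np.array(k['t']);d=R.T@np.linalg.inv(k['mtx'])@[u,v,1];o=-R.T@t
    return o+d*(z-o[2])/d[2]
def proj(c,X):
    k=calibration(c) if isinstance(c,str) else c
    p=np.array(k['mtx'])@(np.array(k['R'])@X+np.array(k['t']));return p[:2]/p[2]
E
python3 - <<'E'
from h import *
t=get_image('top');s=get_image('side')
cv2.imwrite('pics/top.png',cv2.resize(t[:,:,::-1],(800,600),interpolation=cv2.INTER_CUBIC));cv2.imwrite('pics/side.png',cv2.resize(s[:,:,::-1],(800,600),interpolation=cv2.INTER_CUBIC))
for n in ['torch','tub','rest_yellow','torch_mouth','torch_mid','rest_yellow_seat']:
  for c in ['top','side']:
    print(n,c,[(np.round(d['extent']).astype(int).tolist(),round(d['conf'],2)) for d in models.search_frame(c,n)][:5])
o=ctrl.get_obs();print({k:np.round(v,3) for k,v in o.items()},ctrl.tcp_to_grasp)
for c in ['top','side']:
  k=calibration(c);print(c,np.round(-np.array(k['R']).T@k['t'],3),ray(c,280,210,0))
E
```

```text
pics
torch top [([219, 169, 244, 237], 0.78)]
torch side [([241, 163, 306, 192], 0.67)]
tub top [([280, 179, 342, 247], 0.86)]
tub side [([240, 203, 336, 288], 0.61), ([240, 166, 306, 191], 0.28)]
rest_yellow top [([117, 232, 159, 294], 0.92), ([166, 172, 204, 230], 0.61)]
rest_yellow side [([235, 148, 293, 175], 0.98), ([156, 172, 216, 208], 0.97), ([170, 131, 228, 162], 0.8)]
torch_mouth top [([220, 170, 241, 236], 0.69)]
torch_mouth side [([237, 165, 310, 192], 0.87)]
torch_mid top [([282, 178, 337, 245], 0.65), ([220, 167, 248, 234], 0.61)]
torch_mid side []
rest_yellow_seat top [([168, 173, 200, 234], 0.98), ([185, 259, 227, 318], 0.85)]
rest_yellow_seat side [([152, 174, 215, 214], 0.95), ([233, 143, 292, 176], 0.94), ([174, 132, 229, 168], 0.9)]
{'t': np.float64(0.7), 'q': array([ 1.178,  0.053,  1.613, -0.   ,  1.476, -0.119]), 'dq': array([-0.001, -0.001,  0.   , -0.   ,  0.001,  0.   ]), 'effort': array([-0.0000e+00, -3.9357e+01, -3.7036e+01, -0.0000e+00,  1.0000e-03,
       -0.0000e+00]), 'tool_pos': array([0.169, 0.602, 0.231]), 'tool_rot': array([0.429, 3.112, 0.   ]), 'contact_force': array([-0.387,  0.174,  0.675]), 'wrist_torque': array([-0.079, -0.018,  0.01 ]), 'opening': np.float64(0.085)} 0.0187
top [0.4   0.085 1.639] [0.49949198 0.07162557 0.        ]
side [ 0.294 -0.674  0.802] [0.52697965 0.16660674 0.        ]
```

View pics/top.png

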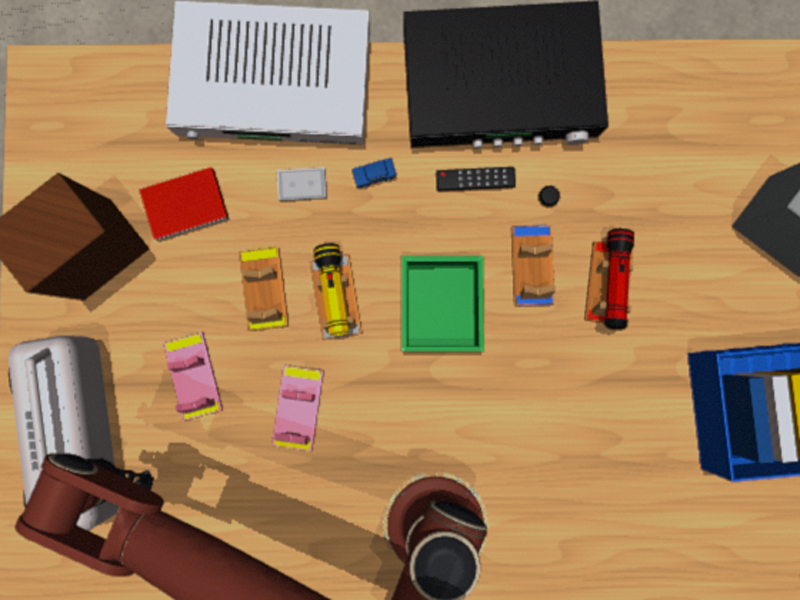

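View pics/side.png

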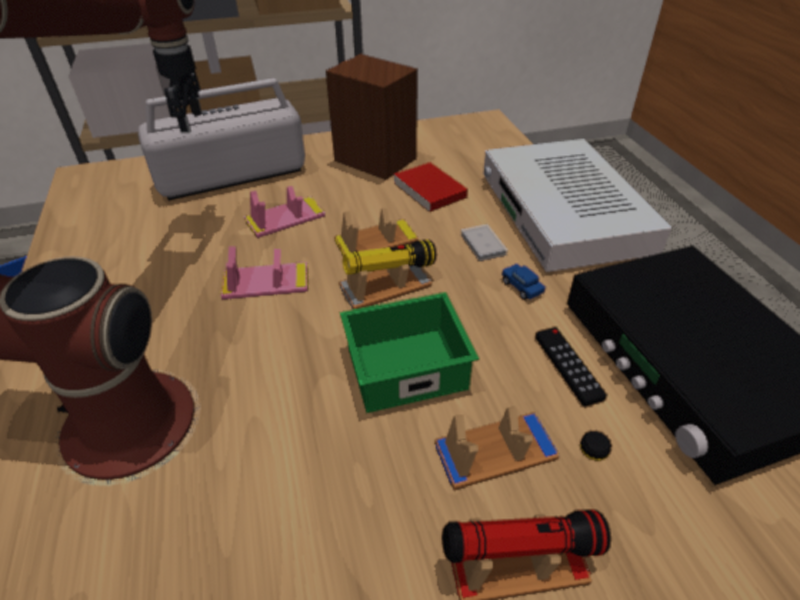

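The wooden yellow-carded rest is at about (263,290) in the enlarged top view. The torch lies in the grey rest, lamp at (327,247) and mouth at (338,333). The tub is at (442,304), and the pink look-alikes are at (193,375) and (298,408). Next I'll measure the torch, rest and tub by colour.

```bash
cat >> h.py <<'E'
def masks(hsv,lo,hi,box):
    m=cv2.inRange(hsv,np.array(lo),np.array(hi));b=np.zeros_like(m);x0,y0,x1,y1=box;b[y0:y1,x0:x1]=m[y0:y1,x0:x1];return b
def blobs(m,amin=8):
    n,l,st,ce=cv2.connectedComponentsWithStats(m)
    return [(ce[i],st[i,4],cv2.minAreaRect(np.argwhere(l==i)[:,::-1].astype(np.float32))) for i in range(1,n) if st[i,4]>=amin]
def goto(P,Rm,o=None):
    "tool-frame shift (mm) and turn (deg) from measured pose to TCP pose P,Rm"
    o=o or ctrl.get_obs();R0=Ro.from_rotvec(o['tool_rot'])
    print('shift mm',np.round(R0.inv().apply(np.array(P)-o['tool_pos'])*1e3,1),'turn deg',np.round((R0.inv()*Ro.from_matrix(Rm)).as_rotvec(degrees=True),2))
def tool(yaw,tilt):
    "torch axis (to lamp) at yaw; tilt = mouth below level, deg. tool x = to mouth"
    a=np.radians(yaw);t=np.radians(tilt);h=np.array([-np.cos(a),-np.sin(a),0])
    x=h*np.cos(t)+np.array([0,0,-np.sin(t)]);z=-h*np.sin(t)+np.array([0,0,-np.cos(t)]);return np.column_stack([x,np.cross(z,x),z])
E
python3 - <<'E'
from h import *
t=get_image('top');h=cv2.cvtColor(t,cv2.COLOR_RGB2HSV)
print('yellow cards');
for c,a,r in blobs(masks(h,(22,150,120),(35,255,255),(160,165,206,235))): print(c,a,np.round(ray('top',*c,.013),4))
print('torch')
for c,a,r in blobs(masks(h,(22,150,60),(35,255,255),(210,160,256,240))):
  print(c,a,r,np.round(ray('top',*r[0],.082),4))
print('grey cards')
for c,a,r in blobs(masks(h,(0,0,90),(179,60,255),(210,160,256,240))): print(c,a,np.round(ray('top',*c,.013),4))
print('tub')
for c,a,r in blobs(masks(h,(45,80,30),(80,255,255),(270,170,350,255)),100): print(c,a,r,[np.round(ray('top',*p,.09),3) for p in cv2.boxPoints(r)])
k=t[160:240,150:260];cv2.imwrite('pics/crop.png',cv2.resize(k[:,:,::-1],None,fx=7,fy=7,interpolation=cv2.INTER_NEAREST))
E
```

```text
yellow cards
[180.81818182 177.5026738 ] 187 [0.6058 0.3897 0.013 ]
[187.15966387 226.42857143] 119 [0.4484 0.3686 0.013 ]
torch
[228.22222222 173.4       ] 45 ((228.3000030517578, 173.40000915527344), (3.348937749862671, 17.116792678833008), 82.87498474121094) [0.6087 0.2306 0.082 ]
[229.26190476 177.66666667] 42 ((228.87998962402344, 177.6599884033203), (2.969848871231079, 16.263456344604492), 81.8698959350586) [0.5955 0.2288 0.082 ]
[233.72854914 210.80655226] 641 ((233.4335174560547, 209.8179168701172), (49.798728942871094, 14.293375968933105), 81.25383758544922) [0.4962 0.215  0.082 ]
grey cards
[240.83333333 182.75      ] 24 [0.5874 0.1968 0.013 ]
[220.11111111 185.94444444] 18 [0.5776 0.2634 0.013 ]
[247.63333333 230.6       ] 30 [0.4336 0.1756 0.013 ]
[228.15 233.75] 20 [0.4241 0.2378 0.013 ]
tub
[309.09838205 212.09159708] 3832 ((309.5, 212.0), (66.0, 57.0), 90.0) [array([0.589, 0.069, 0.09 ]), array([ 0.588, -0.106,  0.09 ]), array([ 0.386, -0.103,  0.09 ]), array([0.388, 0.07 , 0.09 ])]
```

View pics/crop.png

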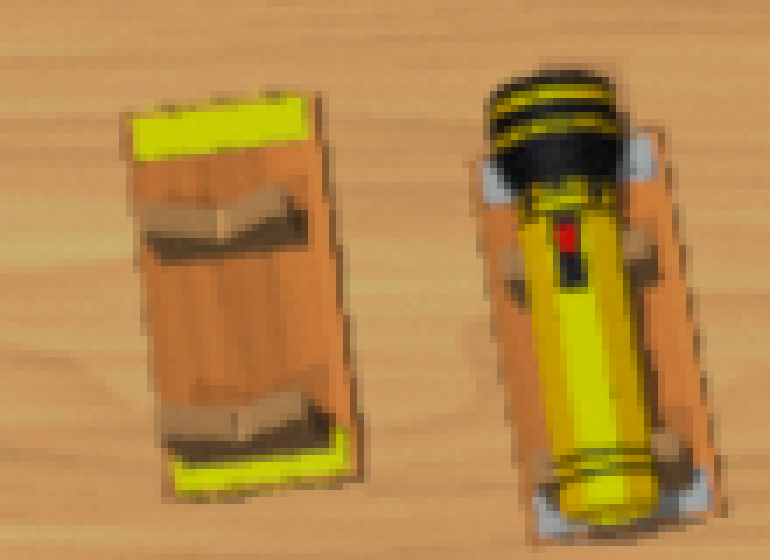

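The crop shows the yellow rest with its front card at the top and its rear card partly shadowed. The torch lies in the grey rest with its switch up. The grey cards and the barrel agree on torch_mid ≈ (0.507, 0.218) with a yaw of about 8.7°. Next is a hover above it.

```bash
cat > hov.py <<'E'
from h import *
import sys
# args: x y z(grasp point) yaw tilt back(mm along tool)
x,y,z,yaw,tilt,back=map(float,sys.argv[1:])
Rm=tool(yaw,tilt);goto(np.array([x,y,z])+Rm[:,2]*(ctrl.tcp_to_grasp-back/1e3),Rm)
E
python3 hov.py .507 .2178 .075 8.7 -10 140
```

```text
shift mm [-448.4 -269.5   36.8] turn deg [  2.13   9.85 -24.32]
```

```bash
python3 -m creep '[[1,-0.032,-0.0193,0.0026,0,0,0],[1,-0.032,-0.0193,0.0026,0,0,0],[1,-0.032,-0.0193,0.0026,0,0,0],[1,-0.032,-0.0193,0.0026,0,0,0],[1,-0.032,-0.0193,0.0026,0,0,0],[1,-0.032,-0.0193,0.0026,0,0,0],[1,-0.032,-0.0193,0.0026,0,0,0],[1,-0.032,-0.0193,0.0026,0,0,0],[1,-0.032,-0.0193,0.0026,0,0,0],[1,-0.032,-0.0193,0.0026,0,0,0],[1,-0.032,-0.0193,0.0026,0,0,0],[1,-0.032,-0.0193,0.0026,0,0,0],[1,-0.032,-0.0193,0.0026,0,0,0],[1,-0.032,-0.0193,0.0026,0,0,0],[1,0,0,0,0.5,2.5,-6.1],[1,0,0,0,0.5,2.5,-6.1],[1,0,0,0,0.5,2.5,-6.1],[1,0,0,0,0.5,2.4,-6],[1,0,0,0,0,0,0]]' 40
python3 hov.py .507 .2178 .075 8.7 -10 140
python3 - <<'E'
from h import *
k=calibration('wrist');t=get_image('wrist')
d=t.copy()
for yaw,X in [(8.7,(.507,.2178,.075))]:
  a=np.radians(yaw)
  for s in (-.085,0,.06,.11):
    P=np.array(X)+s*np.array([np.cos(a)*.985,np.sin(a)*.985,-.174]);p=proj(k,P);cv2.circle(d,tuple(int(v) for v in p),3,(255,0,255),-1);print(s,p)
print(-np.array(k['R']).T@k['t'])
cv2.imwrite('pics/w1.png',d[:,:,::-1])
E
```

```text
t: 2.65
tool_pos: [0.5279, 0.2204, 0.1946]
tool_rot: [0.224, -2.958, 0.016]
contact_force: [-0.1, -0.1, -0.4]
opening: 0.0854
shift mm [-0.   0.6  0.1] turn deg [ 0.14 -0.04 -0.04]
-0.085 [279.82981784  97.75535694]
0 [279.67862618 198.06412715]
0.06 [279.58753913 258.49623583]
0.11 [279.51966431 303.52807773]
[0.47991595 0.2118603  0.34638473]
```

View pics/w1.png

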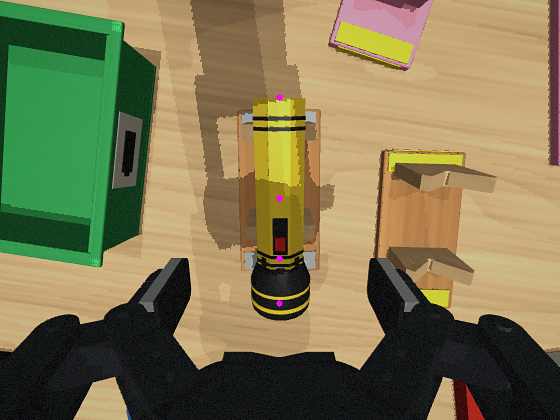

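The wrist view confirms the axis: mouth near row 98, lamp at 303, torch centred on column 280. Next I descend and grip.

```bash
python3 -m creep '[[1,0,0,0.025,0,0,0],[1,0,0,0.025,0,0,0],[1,0,0,0.025,0,0,0],[1,0,0,0.025,0,0,0],[1,0,0,0.02,0,0,0],[1,0,0,0.012,0,0,0],[1,0,0,0.006,0,0,0],[1,0,0,0,0,0,0],[0,0,0,0,0,0,0],[0,0,0,0,0,0,0],[0,0,0,0,0,0,0],[0,0,0,0,0,0,0],[0,0,0,0,0,0,0],[0,0,0,0,0,0,0],[0,0,0,0,0,0,0],[0,0,0,0,0,0,0]]' 80; python3 hov.py .507 .2178 .075 8.7 -10 0
```

```text
t: 4.3
tool_pos: [0.5046, 0.2179, 0.0604]
tool_rot: [0.225, -2.961, 0.014]
contact_force: [0.7, 3.0, 6.5]
opening: 0.0407
shift mm [ 0.2 -0.5  4. ] turn deg [ 0.21  0.13 -0.  ]
```

```bash
python3 -m creep '[[0,0,0,-0.005,0,0,0],[0,0,0,-0.015,0,0,0],[0,0,0,-0.03,0,0,0],[0,0,0,-0.03,0,0,0],[0,0,0,-0.03,0,0,0],[0,0,0,-0.025,0,0,0],[0,0,0,0,0,0,0],[0,0,0,0,0,0,0],[0,0,0,0,0,0,0]]'; python3 hov.py .55 -.018 .2 8.7 -10 0; python3 hov.py .55 -.018 .2 0 -10 0; python3 -c "
from h import *
print(ctrl.get_obs()['q'])"
```

```text
t: 5.2
tool_pos: [0.5251, 0.2198, 0.1893]
tool_rot: [0.224, -2.954, 0.017]
contact_force: [-0.0, -0.5, -5.4]
opening: 0.0403
shift mm [  12.9 -238.9    9.7] turn deg [ 0.11 -0.28 -0.02]
shift mm [  12.9 -238.4    9.7] turn deg [-1.42 -0.29  8.54]
[ 0.2556556   0.06773367  1.67583594  0.02039698  1.57633105 -1.46811663]
```

```bash
python3 -m creep '[[0,0.0016,-0.02,0.0012,0,0,0],[0,0.0016,-0.03,0.0012,0,0,0],[0,0.0016,-0.03,0.0012,0,0,0],[0,0.0016,-0.03,0.0012,0,0,0],[0,0.0016,-0.03,0.0012,0,0,0],[0,0.0016,-0.03,0.0012,0,0,0],[0,0.0016,-0.03,0.0012,0,0,0],[0,0.0016,-0.025,0.0012,0,0,0],[0,0,-0.014,0,0,0,0],[0,0,0,0,0,-4,0],[0,0,0,0,0,-8,0],[0,0,0,0,0,-8,0],[0,0,0,0,0,-8,0],[0,0,0,0,0,-8,0],[0,0,0,0,0,-8,0],[0,0,0,0,0,0,0],[0,0,0,0,0,0,0]]'; python3 hov.py .55 -.018 .2 8.7 65 0; python3 -c "
from h import *
print(ctrl.get_obs()['q'])
t=get_image('side');cv2.imwrite('pics/s2.png',cv2.resize(t[100:320,160:420,::-1],None,fx=3,fy=2.7))"
```

```text
t: 6.9
tool_pos: [0.5476, -0.0177, 0.1829]
tool_rot: [-0.192, 2.547, 0.063]
contact_force: [0.2, -0.2, -2.2]
opening: 0.0407
shift mm [-21.1  -0.6   3.1] turn deg [  0.11 -31.26  -0.18]
[-0.29419275 -0.47155398  2.22089634  0.32020463  0.87674538 -2.15613173]
```

View pics/s2.png

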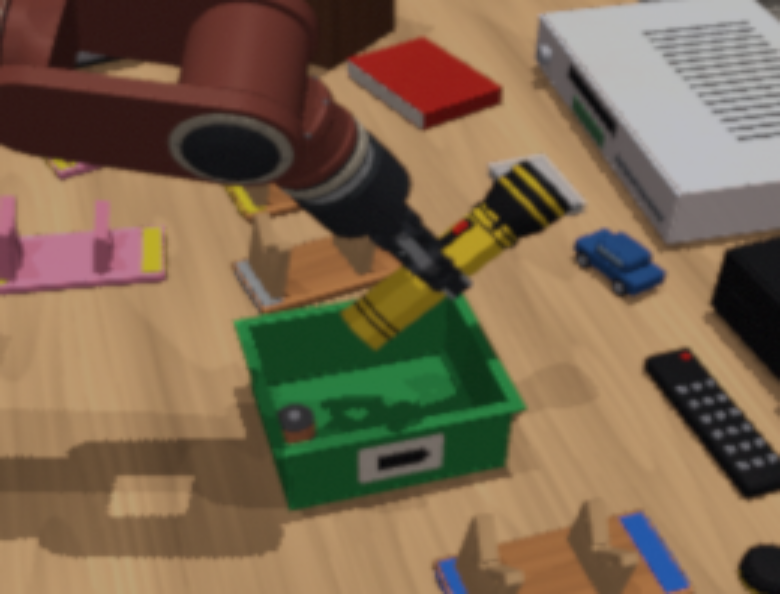

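One cell lies in the tub and the torch mouth is over it. I'll tilt further, then read weight and joints.

```bash
python3 -m creep '[[0,-0.01,0,0,0,-7,0],[0,-0.01,0,0,0,-7,0],[0,0,0,0,0,-7,0],[0,0,0,0,0,-7,0],[0,0,0,0,0,0,0],[0,0,0,0,0,0,0],[0,0,0,0,0,0,0],[0,0,0,0,0,0,0]]'; python3 hov.py .55 -.018 .2 8.7 65 0; python3 -c "
from h import *
print(ctrl.get_obs()['q'])"
```

```text
t: 7.75
tool_pos: [0.5659, -0.0146, 0.1986]
tool_rot: [-0.161, 2.079, 0.098]
contact_force: [-1.1, 1.5, -3.6]
opening: 0.0405
shift mm [ 5.3 -0.9  3.8] turn deg [ 0.29 -4.39 -0.02]
[-0.3881544  -0.60284669  2.4411813   1.02233202  0.55862894 -2.80388873]
```

```bash
python3 -m creep '[[0,-0.04,0,0,0,0,0],[0,0.04,0,0,0,0,0],[0,-0.04,0,0,0,0,0],[0,0.04,0,0,0,0,0],[0,-0.04,0,0,0,0,0],[0,0.04,0,0,0,0,0],[0,0,0,0,0,0,0],[0,0,0,0,0,0,0],[0,0,0,0,0,0,0],[0,0,0,0,0,0,0],[0,0,0,0,0,0,0]]' 100; python3 hov.py .55 -.018 .2 8.7 65 0
```

```text
t: 8.85
tool_pos: [0.5656, -0.0148, 0.1984]
tool_rot: [-0.16, 2.078, 0.098]
contact_force: [1.0, -0.3, -1.6]
opening: 0.0401
shift mm [ 5.  -0.8  4. ] turn deg [ 0.26 -4.33 -0.04]
```

```bash
cat > wt.py <<'E'
from h import *
import sys
f=[];ims=[]
for i in range(8): t=get_image('side');f.append(ctrl.get_obs()['contact_force'])
print(np.round(np.mean(f,0),2),np.round(np.std(f,0),2),ctrl.get_obs()['t'])
cv2.imwrite(sys.argv[1],cv2.resize(t[100:320,160:420,::-1],None,fx=3,fy=2.7))
E
python3 wt.py pics/s3.png
```

```text
[-0.24  0.41 -2.32] [0.8  0.62 0.22] 9.25
```

View pics/s3.png

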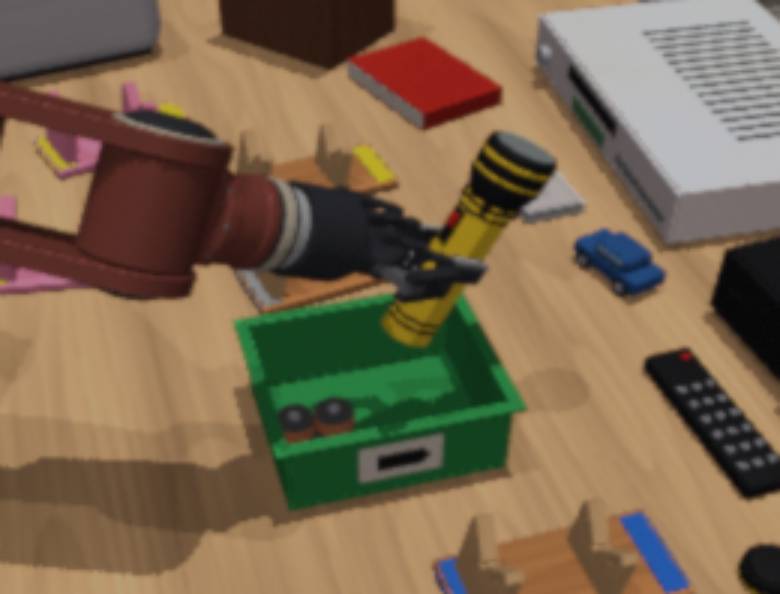

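Two cells are visible in the tub and the weight is 2.3 N, which matches an empty torch. I'll level it and carry it towards the yellow rest.

```bash
python3 -m creep '[[0,-0.01,0,0,0,7,0],[0,-0.01,0,0,0,7.5,0],[0,0,0,0,0,7.5,0],[0,0,0,0,0,7.5,0],[0,0,0,0,0,7.5,0],[0,0,0,0,0,7.5,0],[0,0,0,0,0,7.5,0],[0,0,0,0,0,7.5,0],[0,0,0,0,0,7.5,0],[0,0,0,0,0,3.5,0],[0,0,0,0,0,0,0]]'; python3 hov.py .527 .379 .075 7.6 -10 134
```

```text
t: 10.35
tool_pos: [0.5754, -0.0111, 0.2097]
tool_rot: [0.244, -2.994, 0.005]
contact_force: [0.4, -0.5, -2.9]
opening: 0.04
shift mm [-38.2 392.   19.2] turn deg [0.19 2.13 1.73]
```

```bash
python3 -m creep '[[0,-0.003,0.02,0,0,0,0],[0,-0.003,0.03,0,0,0,0],[0,-0.003,0.03,0,0,0,0],[0,-0.003,0.03,0,0,0,0],[0,-0.003,0.03,0,0,0,0],[0,-0.003,0.03,0,0,0,0],[0,-0.003,0.03,0,0,0,0],[0,-0.003,0.03,0,0,0,0],[0,-0.003,0.03,0,0,0,0],[0,-0.003,0.03,0,0,0,0],[0,-0.003,0.03,0,0,0,0],[0,-0.003,0.03,0,0,0,0],[0,-0.002,0.025,0,0,0,0],[0,0,0.017,0,0.2,2.1,1.7],[0,0,0,0,0,0,0],[0,0,0,0,0,0,0]]'; python3 hov.py .527 .379 .075 7.6 -10 134
python3 - <<'E'
from h import *
k=calibration('wrist');t=get_image('wrist');o=ctrl.get_obs()
d=t.copy();R=Ro.from_rotvec(o['tool_rot']).as_matrix()
G=o['tool_pos']-R[:,2]*(ctrl.tcp_to_grasp-.004)
for s in (-.085,0,.06,.11): p=proj(k,G-R[:,0]*s);cv2.circle(d,tuple(int(v) for v in p),2,(255,0,255),-1)
def rest(X,yaw):
  a=np.radians(yaw);c,s=np.cos(a),np.sin(a);Q=[(x,y,.012) for x,y in [(-.09,-.045),(.09,-.045),(.09,.045),(-.09,.045)]]
  return np.array([proj(k,np.array([X[0]+c*x-s*y,X[1]+s*x+c*y,z])) for x,y,z in Q])
for q,col in [(rest((.527,.379),7.6),(255,0,255))]: cv2.polylines(d,[q.astype(int)],True,col,1)
h=cv2.cvtColor(t,cv2.COLOR_RGB2HSV)
for c,a,r in blobs(masks(h,(22,150,80),(35,255,255),(150,0,420,420)),60): print(np.round(c),a,[np.round(ray(k,*p,.012),4)[:2] for p in cv2.boxPoints(r)])
cv2.imwrite('pics/w2.png',d[:,:,::-1]);np.save('w2.npy',t)
E
```

```text
t: 11.95
tool_pos: [0.548, 0.3811, 0.2079]
tool_rot: [0.197, -2.963, 0.018]
contact_force: [0.4, 0.1, -3.0]
opening: 0.04
shift mm [-2.3  0.7 19.3] turn deg [-0.05  0.1   0.02]
[231.   8.] 1039 [array([0.3422, 0.251 ]), array([0.3225, 0.2553]), array([0.3334, 0.3335]), array([0.3533, 0.3298])]
[221.  20.] 272 [array([0.3506, 0.2561]), array([0.3464, 0.257 ]), array([0.3565, 0.3258]), array([0.3607, 0.325 ])]
[277. 101.] 4737 [array([0.415 , 0.2976]), array([0.3983, 0.4215]), array([0.4437, 0.4286]), array([0.4607, 0.3026])]
[278. 138.] 1585 [array([0.4854, 0.3087]), array([0.4679, 0.3068]), array([0.4516, 0.4276]), array([0.469 , 0.4304])]
[278. 245.] 18277 [array([0.4919, 0.3105]), array([0.4746, 0.4301]), array([0.7157, 0.4704]), array([0.7347, 0.3401])]
```

View pics/w2.png

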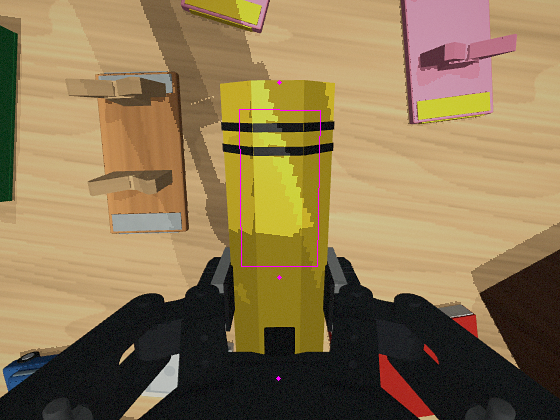

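The torch hides the rest in this view, but its mouth at row 82 matches prediction, so it hasn't slipped in the grip. I'll step aside and up to measure the yellow rest up close.

```bash
python3 -m creep '[[0,-0.008,-0.02,-0.02,0,0,0],[0,-0.008,-0.028,-0.02,0,0,0],[0,-0.008,-0.028,-0.02,0,0,0],[0,-0.008,-0.028,-0.02,0,0,0],[0,0,-0.016,0,0,0,0],[0,0,0,0,0,0,0],[0,0,0,0,0,0,0]]'
cat > rest.py <<'E'
from h import *
import sys
k=calibration('wrist');t=get_image('wrist');d=t.copy()
h=cv2.cvtColor(t,cv2.COLOR_RGB2HSV)
def rest(X,yaw):
  a=np.radians(yaw);c,s=np.cos(a),np.sin(a)
  return np.array([proj(k,np.array([X[0]+c*x-s*y,X[1]+s*x+c*y,.012])) for x,y in [(-.09,-.045),(.09,-.045),(.09,.045),(-.09,.045)]])
cv2.polylines(d,[rest((float(sys.argv[1]),float(sys.argv[2])),float(sys.argv[3])).round().astype(int)],True,(255,0,255),1)
for c,a,r in blobs(masks(h,(22,150,80),(35,255,255),(0,0,560,420)),60):
  X=ray(k,*c,.012)
  if abs(X[1]-.38)<.05 : print(np.round(c),a,np.round(X,4),np.round([ray(k,*p,.012)[:2] for p in cv2.boxPoints(r)],4).tolist())
cv2.imwrite(sys.argv[4],d[:,:,::-1])
np.savez('rest.npz',t=t,mtx=k['mtx'],R=k['R'],tt=k['t'])
E
python3 rest.py .527 .379 7.6 pics/w3.png
```

```text
t: 12.7
tool_pos: [0.6079, 0.2684, 0.28]
tool_rot: [0.196, -2.96, 0.018]
contact_force: [-0.2, 1.5, -1.9]
opening: 0.0401
[365.  93.] 406 [0.4472 0.3629 0.012 ] [[0.4467, 0.3285], [0.4361, 0.4076], [0.4551, 0.4111], [0.4658, 0.3316]]
[366. 211.] 867 [0.6039 0.3897 0.012 ] [[0.5995, 0.3486], [0.589, 0.4272], [0.6084, 0.4308], [0.619, 0.3517]]
```

View pics/w3.png

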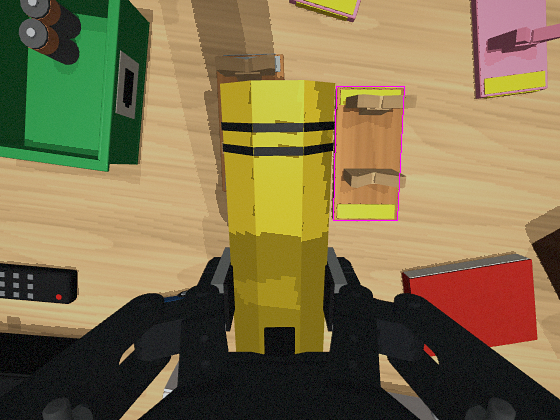

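Overlay at (0.527, 0.379), yaw 7.6°, fits the board outline (pixels 332–402 by 87–220). The cards give (0.5275, 0.3798). Both cells also show in the tub at (38,20). I'll go above the seat.

```bash
python3 hov.py .5273 .3795 .075 7.6 -10 84
```

```text
shift mm [ 28.2 120.3 147.7] turn deg [-0.04 -0.1   0.02]
```

```bash
python3 -m creep '[[0,0.007,0.025,0,0,0,0],[0,0.007,0.03,0,0,0,0],[0,0.007,0.03,0,0,0,0],[0,0.0072,0.025,0,0,0,0],[0,0,0.0103,0.02,0,0,0],[0,0,0,0.03,0,0,0],[0,0,0,0.03,0,0,0],[0,0,0,0.03,0,0,0],[0,0,0,0.025,0,0,0],[0,0,0,0.0127,0,0,0],[0,0,0,0,0,0,0],[0,0,0,0,0,0,0]]'; python3 hov.py .5273 .3795 .075 7.6 -10 4
```

```text
t: 13.95
tool_pos: [0.5403, 0.3813, 0.1415]
tool_rot: [0.198, -2.963, 0.018]
contact_force: [0.2, -0.3, -2.0]
opening: 0.0401
shift mm [ 1.5 -0.  82.4] turn deg [-0.04  0.1   0.03]
```

```bash
python3 -m creep '[[0,0.0015,0,0.015,0,0,0],[0,0,0,0.02,0,0,0],[0,0,0,0.016,0,0,0],[0,0,0,0.012,0,0,0],[0,0,0,0.007,0,0,0],[0,0,0,0,0,0,0],[0,0,0,0,0,0,0]]'; python3 hov.py .5273 .3795 .075 7.6 -10 4; python3 wt.py pics/s4.png
```

```text
t: 14.65
tool_pos: [0.5272, 0.379, 0.0726]
tool_rot: [0.197, -2.963, 0.018]
contact_force: [1.1, -0.9, -2.0]
opening: 0.0399
shift mm [ 0.3  0.5 12.3] turn deg [-0.04  0.1  -0.01]
[ 0.09 -0.29 -2.24] [0.47 0.36 0.34] 15.05
```

View pics/s4.png

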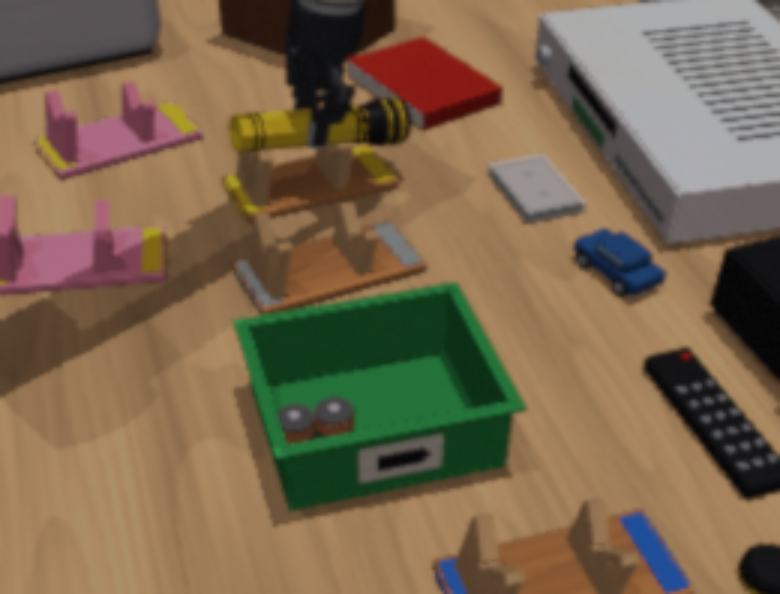

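The torch hovers just above the wooden yellow-carded rest, at (320,125) in this view, and both cells are in the tub. I'll lower it in small steps.

```bash
python3 -m creep '[[0,0,0,0.004,0,0,0],[0,0,0,0.003,0,0,0],[0,0,0,0.002,0,0,0],[0,0,0,0,0,0,0],[0,0,0,0,0,0,0]]'; python3 -m creep '[[0,0,0,0.001,0,0,0],[0,0,0,0,0,0,0],[0,0,0,0,0,0,0]]';python3 -m creep '[[0,0,0,0.001,0,0,0],[0,0,0,0,0,0,0],[0,0,0,0,0,0,0]]'; python3 hov.py .5273 .3795 .075 7.6 -10 4
```

```text
t: 15.55
tool_pos: [0.5251, 0.3786, 0.0631]
tool_rot: [0.197, -2.962, 0.019]
contact_force: [0.0, 0.2, -2.8]
opening: 0.0402
t: 15.85
tool_pos: [0.5252, 0.3788, 0.0626]
tool_rot: [0.197, -2.962, 0.018]
contact_force: [-0.0, 0.2, -0.1]
opening: 0.04
t: 16.15
tool_pos: [0.5253, 0.379, 0.0621]
tool_rot: [0.197, -2.963, 0.017]
contact_force: [-0.2, 2.3, 2.3]
opening: 0.0403
shift mm [0.2 0.2 1.6] turn deg [-0.01  0.11 -0.01]
```

```bash
python3 -m creep '[[0,0,0.0007,0.0005,0,0,0],[0,0,0,0,0,0,0],[0,0,0,0,0,0,0]]';python3 -m creep '[[0,0,0.0005,0.0005,0,0,0],[0,0,0,0,0,0,0],[0,0,0,0,0,0,0]]'; python3 wt.py pics/s5.png; python3 -c "
from h import *
o=ctrl.get_obs();print(o['tool_pos'],o['wrist_torque'])"
```

```text
t: 16.45
tool_pos: [0.5252, 0.3796, 0.0614]
tool_rot: [0.197, -2.963, 0.018]
contact_force: [1.7, 2.5, 3.8]
opening: 0.0397
t: 16.75
tool_pos: [0.5251, 0.3799, 0.0611]
tool_rot: [0.196, -2.963, 0.018]
contact_force: [0.3, 2.0, 4.7]
opening: 0.0403
[0.74 1.53 6.02] [0.59 0.31 0.43] 17.15
[0.52507792 0.3798456  0.06110519] [ 0.13751284  0.37253866 -0.26420795]
```

```bash
python3 -m creep '[[0.5,0,0,-0.0005,0,0,0],[0.55,0,0,0,0,0,0],[0.6,0,0,0,0,0,0],[0.7,0,0,0,0,0,0],[0.8,0,0,0,0,0,0],[1,0,0,0,0,0,0],[1,0,0,0,0,0,0],[1,0,0,0,0,0,0],[1,0,0,-0.01,0,0,0],[1,0,0,-0.02,0,0,0],[1,0,0,-0.03,0,0,0],[1,0,0,-0.03,0,0,0],[1,0,0,-0.03,0,0,0],[1,0,0,-0.03,0,0,0],[1,0,0,-0.02,0,0,0],[1,0,0,0,0,0,0],[1,0,0,0,0,0,0]]'
python3 - <<'E'
from h import *
k=calibration('wrist');w=get_image('wrist');s=get_image('side');a=np.radians(7.6)
for s_ in (-.085,0,.06,.11):
  p=proj(k,np.array([.5273,.3795,.075])+s_*np.array([np.cos(a)*.985,np.sin(a)*.985,-.174]));print(p);cv2.circle(w,tuple(int(v) for v in p),2,(255,0,255),-1)
A=w[:, 60:500,::-1];B=cv2.resize(s[110:220,200:320,::-1],(360,420),interpolation=cv2.INTER_CUBIC)
cv2.imwrite('pics/fin.png',np.hstack([A,B]))
print(ctrl.get_obs()['contact_force'],ctrl.get_obs()['t'])
E
```

```text
t: 18.85
tool_pos: [0.5538, 0.3838, 0.2286]
tool_rot: [0.197, -2.963, 0.018]
contact_force: [-0.6, -0.5, -0.1]
opening: 0.0856
[278.74374867  99.09737867]
[278.65291336 188.51245405]
[278.59729655 243.25968257]
[278.55540759 284.49369052]
[-0.3051955  -0.09266861  0.2504383 ] 18.95
```

View pics/fin.png

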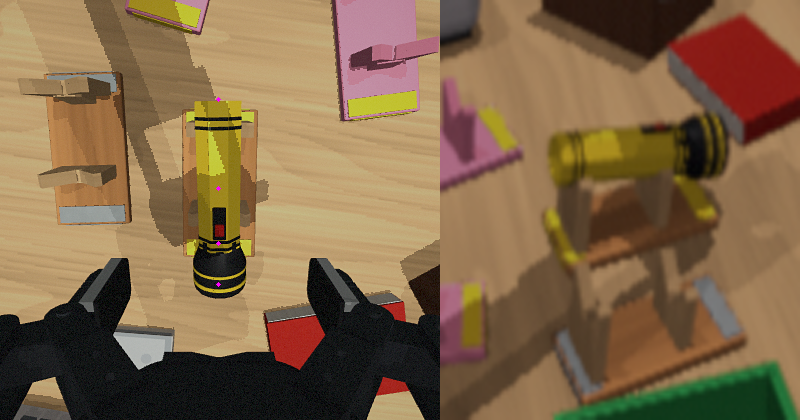

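```bash
python3 -c "
from h import *
finish_job()"
```

```text
the job is handed in; nothing more can be done
```

The job is done and handed in at about 19 s of the 67 s. Both old cells are in the green tub, and the empty torch lies in the wooden rest with the yellow cards, its open end at the raised rear.

- **Emptying:** the loose cell fell out as the torch tipped. The stuck one came free after three back-and-forth strokes of 40 mm along the axis, with the mouth about 60° below level. The wrist load dropped from 5.4 N to about 3.6 N, then to 2.3 N, which matches an empty 240 g torch. The side picture shows two cells in the tub. I did one set of strokes and did not shake again, because the weight already matched an empty torch.
- **Setting down:** I lowered it in steps of about 1 mm or less. The contact force stayed near 6 N before I let go.
- **Last check:** the wrist picture shows the torch within a pixel or two of where it should lie, switch up, centred on the board. The gripper was clear and touching nothing, and nothing else looked disturbed in the pictures.

**Small disagreements:** there was a sideways force of about 2 N as the torch touched the rest, so I shifted it about 1 mm to the left (+y). Single force readings scattered by about 1 N, so I averaged the readings for the 2.3 N empty weight; the 5.4 N and 3.6 N figures are single readings.

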